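Demould a brush back and tray it

TASK

Take the moulded brush back out of the open, sloping mould and lay it flat, ridge up, in the empty bay of the three-bay tray, lowering it in rather than dropping it. A steel core pin is still inside the socket in its end, so first slide it endways off the pin until you feel it meet the steel stop, then lift it out; do not push hard, and keep it in line with the cavity until it is out so that the pin is not bent. Leave the finished backs in the tray and the things on the plywood board where they are.

Things in the scene. Friction and masses are not known exactly. Their poses are not given: they have to be found in the camera images.
- brush_back: Moulded white plastic brush back, about 0.2 kg: slab 46 (x) x 140 (y) x 24 mm (z); on top, centred, a ridge to hold, 18 mm wide (x), 80 mm long (y), z 23 to 49 mm. Origin: centre of the slab's underside; z up through the ridge. A socket 15 wide, 12 high, 52 mm deep opens in its -y end at z 6 to 18 mm. At the start it lies in the mould, tilted with it, x across and y along the cavity.
- mould: Aluminium mould fixed on a stand, 110 (x) x 300 mm (y). Origin on the bench below its middle, z vertical, y along its length. Its face is tilted 18 degrees about its y axis, leaning to its own -x side (towards the robot). Pressing the brush back against the stop with over 45 N, or cocking it more than 5 degrees lengthwise while in the cavity, damages them.
- cavity (a point): Point on the middle line of the mould's cavity floor, at y = -35 mm, 60 mm above the mould's origin (axes as the mould body, not tilted). The cavity is 50 mm wide with walls 22 mm high and runs along y. The brush back starts with its origin here.
- pin_wall (a point): Where the fixed 9 mm steel core pin comes out of the cavity's -y end wall, on its axis, 12 mm above the cavity floor. It points along +y and enters the brush back's socket 5 to 45 mm deep; the depth differs each time and cannot be seen.
- stop_end (a point): Cavity floor level near the +y end, inside the steel stop block (21 mm high, adjustable, its face is 8 to 48 mm from the brush back's +y end at the start). That gap is always 3 mm more than the pin's depth: slid along +y, parallel to the cavity floor, until it meets the stop, the back is clear of the pin and can be lifted square out of the sloping face.
- tray: Grey plastic tray fixed on the bench, 222 (x) x 190 (y) x 30 mm high, walls 4 mm, inner floor about 4 mm above the origin (centre of its underside). Two dividers across x make three bays side by side along x, centred at x = -72.5, 0 and +72.5 mm, each about 67 x 182 mm, long side along y. Two bays hold finished backs, one is empty.
- slip: Brown kraft-paper job slip, 45 x 130 mm, lying flat (it cannot be moved or felt) in the middle of the floor of the empty bay; origin at its centre, y along the bay. The brush back may lie on it either way round.
- finished_a: A finished brush back, same shape and origin as brush_back, lying in one bay of the tray.
- finished_b: Another finished brush back lying in another bay.
- board: Plywood board 200 (x) x 170 (y) x 12 mm, fixed, with a brass cup, a dusting brush and a steel collar standing on it. Origin: centre of its underside.
- brass_cup: Brass cup, 52 mm diameter, 50 mm high, on the board.
- dust_brush: Dusting brush, 150 mm long, on the board.
- collar: Steel collar, 48 mm diameter, 30 mm high, on the board.
Mind the look-alikes: they are no part of the job. What is shaped like the brush_back but green or red is not meant.

How it is judged:
By the outcome, as a careful person would: the job done as asked, in the order asked, and still so for the second after the job is handed in, with the robot touching nothing.
It also fails if it takes over 51 s, if anything falls off the work surface, if the arm or the gripper's body presses on something with over 40 N, if the wrist force passes 120 N, or if a joint passes its speed limit or range.

ROBOT

A 6-joint arm with a two-finger parallel gripper is mounted at the origin on the work surface. World frame = base frame: x ahead of the robot, y to its left, z up, the work surface at z = 0. Lengths are in m, angles in rad, forces in N, time in s.
With the tool pointing down it reaches from about 0.35 to 0.875 m from the base axis. Payload 4.2 kg.
Tool frame: the origin (TCP) lies at the very end of the fingers, on their centre line; the grasp point (between the pads) lies 19 mm behind it; z points along the fingers, y is the line along which they close (so a half turn about z gives the same grasp; the last joint's range is limited). The gripper opens to 85 mm and grips with 20 to 120 N. Pads are 22 mm wide; open, the fingers measure 114 mm over their backs; the gripper's body (76 mm by 85 mm) begins 54 mm behind the grasp point. The pads swing forward as they close: fully open they stand 13 mm farther back than shut.
Start: joints at [1.588, 0.385, 0.008, 0, -1.194, -0.259], TCP at [0.15, 0.607, 0.196] pointing down, gripper open.
Joint ranges: [-3.14, 3.14], [-1.21, 2.06], [-1.07, 1.41], [-3.16, 2.05], [-2.99, -0.16], [-3.1, 3.1]. Speed limits (rad/s): [2.79, 2.79, 3.14, 3.14, 3.14, 3.14].

INTERFACE

Orientations are given as a unit quaternion [x, y, z, w].
In Python, from workcell import r, eyes, order gives the robot as it stands. The module is installed in compiled form; this text tells all that it offers.
- The arm moves only by the tool step_arm, never from a script. Its argument "rows" is a list of rows, each a list of 7 numbers: the opening, from 0 (shut) to 1 (fully open), then the shift along the tool's x, y, z in units of 40 mm (1.0 is 40 mm), then the turn, a rotation vector about the tool's x, y, z in units of 6 degrees (1.0 is 6 degrees). In form: [[grip, tx, ty, tz, wx, wy, wz], ...]. A call has 1 to 8 rows; each row is the pose to reach, as a shift and turn from the pose commanded when the call began, along the tool's axes at that moment; what a row does not reach only later rows make up. A row lasts 1/12 s, in which the tool goes at most 41.7 mm and 7.16 degrees, less where a joint would pass 70% of its speed; a pose out of reach is approached as far as the arm can. A call with a gripper value outside its range is refused whole. The fingers move at their own pace and stop on an object; "squeeze" is the grip in N (left out, the last holds). Time passes only in rows, so rows that repeat a pose let the fingers close. It gives the time, the measured TCP pose, the force, the opening and the grip force at its end, in the units of the state.
- r.get_obs(): the state, without advancing time (a new reading comes with each control period).
- eyes.grab_frame(name): name is "scene" or "top" or "wrist"; returns a dict with "img" (480x640x3 uint8, red, green, blue), "fx", "fy", "cx", "cy" (pixels), "R" (3x3) and "t" (3): a world point X has camera coordinates R X + t; the wrist camera has in their place "tool_from_camera" (4x4, takes a point from camera to tool coordinates, whose origin is the TCP and whose axes are the flange's). Camera axes: x right, y down, z forward; pixel columns grow to the right and rows downward; lengths in m; the calibration is good to about 2 mm. The wrist camera is an equidistant fisheye: a pixel r from the principal point sees the ray r / f radians off the axis. A picture is of the moment at which its call begins: read the wrist's pose just before it. There is no depth.
- order.close_job(): hands the job in; it is judged then, once.
The state is a dict: "t": time; "joint_pos": joint angles; "joint_velocities": joint speeds; "joint_torque": joint torques, N m; "tool_pos": TCP position; "ee_rot": TCP orientation; "ft_force": force on the tool from outside, world axes, zero at the start; "torque": the same for the moment, N m; "opening": opening from 0.0 (shut) to 1.0 (fully open); "finger_force": force on a finger pad.
Only numpy, scipy, OpenCV 4.12 (cv2) and the standard library are available. Lean on these libraries where they do the work, as an engineer would, in place of code of your own. Each camera call takes 0.05 s, during which the arm holds its last target. There are 200 camera calls.

## Working session

There is one attempt and no reset: what is moved stays moved. The work goes in short steps, Python scripts to look and compute and a tool call to move; the robot and the scene stay as the last step left them, time stands still between calls to the robot, and variables do not carry over. Pictures are saved under pics/ and viewed, at most 13 in all, crops included, and the job is handed in when it is done.

Besides the shell and the picture viewer there is one more tool, called after ">>>" by a JSON object that holds its "api" and its "payload", one argument or row to a line. step_arm: Moves the arm, as the interface text tells. Its arguments: {"type":"object","properties":{"rows":{"type":"array","items":{"type":"array","items":{"type":"number"}}},"squeeze":{"type":"number"}},"required":["rows"]}

```bash
mkdir -p pics; python3 - <<'E'
from workcell import r,eyes,order
import cv2,numpy as np,pickle
print(r.get_obs())
F={}
for n in("scene","top","wrist"):
    f=eyes.grab_frame(n);F[n]=f
    cv2.imwrite(f"pics/{n}0.png",f["img"][:,:,::-1])
    print(n,{k:np.round(v,4).tolist() for k,v in f.items() if k!="img"})
pickle.dump(F,open("F0.pkl","wb"))
E
```

```text
{'t': 0.0, 'joint_pos': array([ 1.58758193e+00,  3.85566971e-01,  6.61435282e-03, -4.86048380e-04,
       -1.19400571e+00, -2.58617723e-01]), 'joint_velocities': array([ 0.00077042, -0.00114203,  0.00053784,  0.00024411, -0.00039256,
        0.00109317]), 'joint_torque': array([ 1.03226412e-03, -3.92287517e+01,  1.88398343e+01,  4.18623224e+00,
       -4.65591147e-03, -2.82378856e-06]), 'tool_pos': array([0.14949595, 0.6061699 , 0.19461282]), 'ee_rot': array([ 9.92687131e-01, -1.20710560e-01, -7.53559443e-05,  1.10177095e-03]), 'ft_force': array([-0.21147192,  0.04606479, -0.58633199]), 'torque': array([ 0.00377388,  0.01994252, -0.00669846]), 'finger_force': 0.0, 'opening': 0.9988620093812263}
scene {'fx': 557.7777, 'fy': 557.7777, 'cx': 319.8364, 'cy': 245.3385, 'R': [[0.3608, 0.9325, -0.0154], [0.6796, -0.2742, -0.6804], [-0.6387, 0.235, -0.7327]], 't': [-0.1772, -0.2612, 1.6042]}
top {'fx': 455.3905, 'fy': 455.3905, 'cx': 312.7702, 'cy': 239.7511, 'R': [[0.015, -0.9999, -0.0082], [-0.9867, -0.0135, -0.162], [0.1618, 0.0105, -0.9868]], 't': [-0.002, 0.4819, 0.9671]}
wrist {'fx': 371.6483, 'fy': 371.6483, 'cx': 315.4212, 'cy': 238.2037, 'tool_from_camera': [[0.0007, -0.958, -0.2867, 0.0734], [1.0, 0.0007, 0.0002, -0.0001], [0.0001, -0.2867, 0.958, -0.1786], [0.0, 0.0, 0.0, 1.0]]}
```

View pics/top0.png

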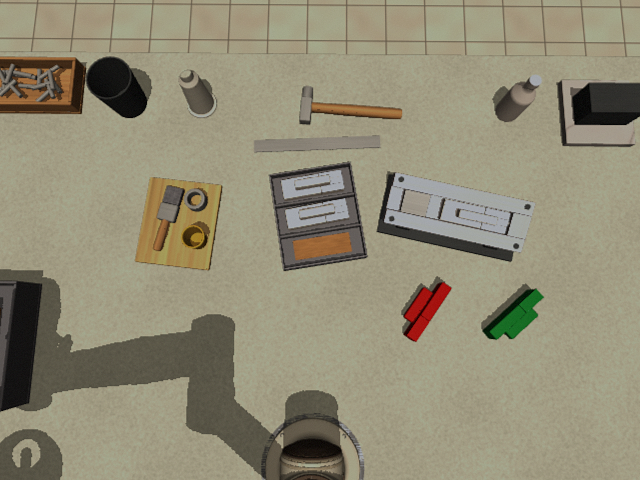

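View pics/scene0.png

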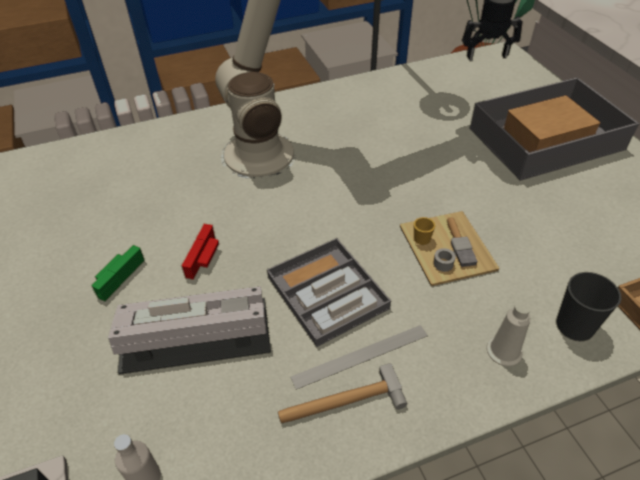

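The top picture shows the mould at about (458,216), with the stop block at the left end (417,203) and the brush back at (480,217). The tray is at (320,216), and its empty bay with the slip is at (322,247). The scene picture agrees: mould (190,325), empty bay (311,270). I'll enlarge both.

```bash
python3 - <<'E'
import cv2,numpy as np
a=cv2.imread("pics/top0.png")[160:270,375:545];b=cv2.imread("pics/scene0.png")[280:375,100:280]
a=cv2.resize(a,(680,440),interpolation=cv2.INTER_CUBIC)[:300+20]
b=cv2.resize(b,(540,285),interpolation=cv2.INTER_CUBIC)[:270]
c=np.zeros((590,680,3),np.uint8);c[:320]=a[:320];c[320:590,:540]=b
cv2.imwrite("pics/crop0.png",c)
E
```

```text
(no output)
```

View pics/crop0.png

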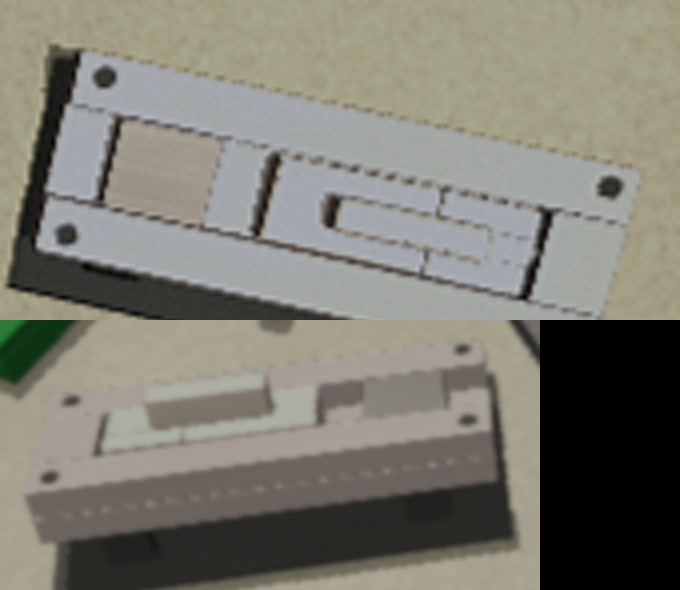

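The crop shows the ridge top's end midpoints at top-image (459.4,213) and (497.5,221.5). The far-side screw holes are at (401,179) and (527.5,207), and the stop block is to the left. I'll work out rough poses from these and the slip.

```bash
cat > h.py <<'E'
import numpy as np,cv2,pickle
from scipy.spatial.transform import Rotation as Ro
def ray(f,p,T=None):
    u,v=(p[0]-f["cx"])/f["fx"],(p[1]-f["cy"])/f["fy"]
    if T is None:
        R=np.array(f["R"]);return -R.T@f["t"],R.T@np.array([u,v,1.])
    a=np.hypot(u,v);d=np.array([np.sin(a)*u/a,np.sin(a)*v/a,np.cos(a)]) if a>1e-9 else np.array([0,0,1.])
    M=T@np.array(f["tool_from_camera"]);return M[:3,3],M[:3,:3]@d
def onz(f,p,z,T=None):
    c,d=ray(f,p,T);return c+d*(z-c[2])/d[2]
def pose(o):
    T=np.eye(4);T[:3,:3]=Ro.from_quat(o["ee_rot"]).as_matrix();T[:3,3]=o["tool_pos"];return T
def move(T0,T1):
    "row numbers: shift/40mm, turn/6deg in tool axes"
    s=T0[:3,:3].T@(T1[:3,3]-T0[:3,3])/.04
    w=Ro.from_matrix(T0[:3,:3].T@T1[:3,:3]).as_rotvec()/np.deg2rad(6);return np.round(np.r_[s,w],3)
def tool(p,x,z):
    x=np.array(x,float);z=np.array(z,float)/np.linalg.norm(z);x-=z*(x@z);x/=np.linalg.norm(x)
    T=np.eye(4);T[:3,:3]=np.c_[x,np.cross(z,x),z];T[:3,3]=p;return T
E
python3 - <<'E'
from h import *
from workcell import r
F=pickle.load(open("F0.pkl","rb"));f=F["top"]
a,b=onz(f,(459.4,213),.1066),onz(f,(497.5,221.5),.1066)
h1,h2=onz(f,(401,179.2),.095),onz(f,(527.5,206.8),.095)
print("ridge",a,b,np.linalg.norm(a-b),"holes",h1,h2)
yaw=np.arctan2(*(h1-h2)[[1,0]]);yr=np.arctan2(*(a-b)[[1,0]]);print("yaw",np.degrees([yaw,yr]))
for n in("top","scene"):
    g=F[n];hsv=cv2.cvtColor(g["img"],cv2.COLOR_RGB2HSV)
    m=cv2.inRange(hsv,(5,110,80),(22,255,255));c,_=cv2.findContours(m,0,2)
    box=(270,150,370,280) if n=="top" else (265,235,395,345)
    c=[k for k in c if cv2.contourArea(k)>150 and box[0]<k[:,0,0].mean()<box[2] and box[1]<k[:,0,1].mean()<box[3]]
    k=max(c,key=cv2.contourArea);P=np.array([onz(g,q,.0045)[:2] for q in k[:,0]]).astype(np.float32)*1000
    print(n,cv2.minAreaRect(P),cv2.contourArea(k))
o=r.get_obs();T=pose(o);print(T[:3,:3])
E
```

```text
ridge [ 0.53124422 -0.29910542  0.1066    ] [ 0.5142941  -0.37696513  0.1066    ] 0.07968337907030089 holes [ 0.60594123 -0.18151877  0.095     ] [ 0.54913355 -0.44607024  0.095     ]
yaw [77.88079314 77.71829086]
top ((474.3680725097656, -15.484573364257812), (45.12166213989258, 130.0842742919922), 9.906309127807617) 1042.5
scene ((467.9945068359375, -13.896766662597656), (34.7739372253418, 127.4765396118164), 9.870034217834473) 563.5
[[ 9.70878360e-01 -2.39572819e-01 -2.71733630e-04]
 [-2.39572934e-01 -9.70876928e-01 -1.67334279e-03]
 [ 1.37067539e-04  1.68971233e-03 -9.99998563e-01]]
```

```bash
cat >> h.py <<'E'
s18,c18=np.sin(np.radians(18)),np.cos(np.radians(18))
def mframe(yawdeg):
    y=np.radians(yawdeg);ym=np.array([np.cos(y),np.sin(y),0]);xm=np.array([ym[1],-ym[0],0])
    n=-s18*xm+c18*np.array([0,0,1.]);xt=c18*xm+s18*np.array([0,0,1.]);return xm,ym,n,xt
E
python3 - <<'E'
from h import *
from workcell import r
T=pose(r.get_obs())
a=np.radians(-58);W1=tool([.46,.18,.3],[np.cos(a),np.sin(a),0],[0,0,-1])
xm,ym,n,xt=mframe(77.8);top=np.array([.5228,-.338,.1066])
W2=tool(top+.08*n,-ym,-n);print(move(T,W1),move(W1,W2),W2[:3,3])
E
```

```text
[ 1.009e+01  8.493e+00 -2.612e+00  1.500e-02 -7.000e-03  7.356e+00] [11.383  5.974  2.933  2.849  1.157  7.305] [ 0.49863695 -0.33277576  0.18268452]
```

>>> {"api": "step_arm", "payload": {
  "rows": [
    [1,10.1,8.5,-2.6,0,0,7.4],
    [1,10.1,8.5,-2.6,0,0,7.4],
    [1,10.1,8.5,-2.6,0,0,7.4],
    [1,10.1,8.5,-2.6,0,0,7.4],
    [1,10.1,8.5,-2.6,0,0,7.4],
    [1,10.1,8.5,-2.6,0,0,7.4],
    [1,10.1,8.5,-2.6,0,0,7.4],
    [1,10.1,8.5,-2.6,0,0,7.4]
  ],
  "squeeze": 40
}}

```text
t: 0.82
tool_pos: [0.3427, 0.3404, 0.2605]
ee_rot: [0.873, -0.487, -0.0, 0.0]
ft_force: [1.2, 0.7, 0.5]
opening: 0.999
finger_force: 0.0
```

```bash
cat > look.py <<'E'
from h import *
from workcell import r
o=r.get_obs();T=pose(o)
xm,ym,n,xt=mframe(77.8);top=np.array([.5228,-.338,.1066])
W2=tool(top+.08*n,-ym,-n);print(o["t"],o["joint_pos"],T[:3,3],move(T,W2))
E
python3 look.py
```

```text
0.8167 [ 1.11919637e+00  9.62677494e-02 -2.14717321e-01 -9.11123888e-05
 -1.25982656e+00 -5.65633080e-01] [0.34269195 0.34043098 0.26050119] [16.367  5.531  1.945  2.852  1.15   7.258]
```

>>> {"api": "step_arm", "payload": {
  "rows": [
    [1,16.4,5.5,1.5,1.5,0.6,7.2],
    [1,16.4,5.5,1.5,1.5,0.6,7.2],
    [1,16.4,5.5,1.5,1.5,0.6,7.2],
    [1,16.4,5.5,1.5,1.5,0.6,7.2],
    [1,16.4,5.5,1.5,1.5,0.6,7.2],
    [1,16.4,5.5,1.5,1.5,0.6,7.2],
    [1,16.4,5.5,1.5,1.5,0.6,7.2],
    [1,16.4,5.5,1.5,1.5,0.6,7.2]
  ]
}}

```text
t: 1.48
tool_pos: [0.4171, 0.0172, 0.2312]
ee_rot: [-0.631, 0.772, -0.064, 0.052]
ft_force: [1.5, -0.2, -0.9]
opening: 1.0
finger_force: 0.0
```

```bash
python3 look.py
```

```text
1.4833 [ 0.52744649 -0.10988957 -0.55319643  0.13048691 -1.00697404 -0.79137041] [0.4171291  0.01719263 0.23123413] [ 8.167 -3.49   1.815  1.415  0.027  0.113]
```

>>> {"api": "step_arm", "payload": {
  "rows": [
    [1,8.2,-3.5,1.8,1.4,0,0.1],
    [1,8.2,-3.5,1.8,1.4,0,0.1],
    [1,8.2,-3.5,1.8,1.4,0,0.1],
    [1,8.2,-3.5,1.8,1.4,0,0.1],
    [1,8.2,-3.5,1.8,1.4,0,0.1],
    [1,8.2,-3.5,1.8,1.4,0,0.1],
    [1,8.2,-3.5,1.8,1.4,0,0.1],
    [1,8.2,-3.5,1.8,1.4,0,0.1]
  ]
}}

```text
t: 2.15
tool_pos: [0.4922, -0.3051, 0.187]
ee_rot: [-0.62, 0.769, -0.12, 0.098]
ft_force: [1.2, 0.8, 0.0]
opening: 1.002
finger_force: 0.0
```

>>> {"api": "step_arm", "payload": {
  "rows": [
    [1,0.8,-0.3,0.2,0,0,0],
    [1,0.8,-0.3,0.2,0,0,0],
    [1,0.8,-0.3,0.2,0,0,0]
  ]
}}

```text
t: 2.4
tool_pos: [0.4986, -0.3388, 0.1819]
ee_rot: [-0.619, 0.77, -0.119, 0.098]
ft_force: [-0.6, 0.2, 0.4]
opening: 1.002
finger_force: 0.0
```

```bash
python3 look.py; cat > wr.py <<'E'
import sys
from h import *
from workcell import r,eyes
o=r.get_obs();f=eyes.grab_frame("wrist");pickle.dump((o,f),open(sys.argv[1]+".pkl","wb"))
cv2.imwrite("pics/"+sys.argv[1]+".png",f["img"][:,:,::-1]);print(o["joint_velocities"].round(3))
E
python3 wr.py w1
```

```text
2.4 [-0.354694    0.21540823 -0.28937153 -0.06495227 -0.76101037  0.17884166] [ 0.49861636 -0.33880429  0.18188524] [-0.147  0.024 -0.028  0.047  0.017 -0.032]
[ 0.047 -0.046 -0.04   0.    -0.002 -0.006]
```

View pics/w1.png

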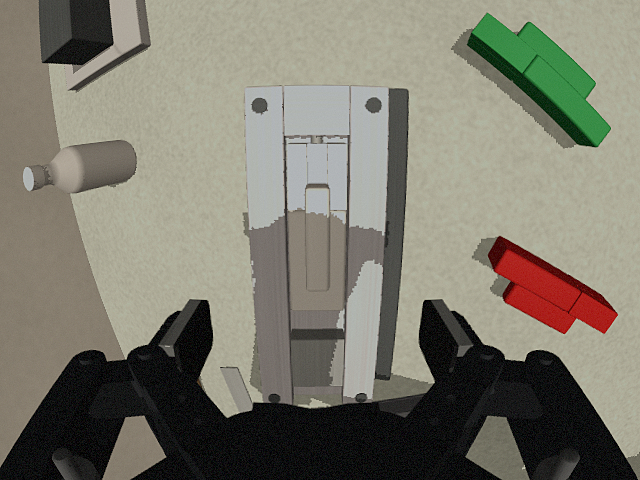

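The wrist view shows the ridge top from about (317,188) to (317,291), between columns 305 and 329. The slab's -y end is near row 142, its +y end near row 309, and the stop is near rows 330–340. I'll measure the ridge edges from intensity gradients.

```bash
python3 - <<'E'
from h import *
o,f=pickle.load(open("w1.pkl","rb"));T=pose(o)
g=cv2.GaussianBlur(cv2.cvtColor(f["img"],cv2.COLOR_RGB2GRAY),(0,0),.8).astype(float)
gx=np.abs(np.gradient(g,axis=1));gy=np.gradient(g,axis=0)
xm,ym,n,xt=mframe(77.8);top=np.array([.5228,-.338,.1066])
def pl(p,h):
    c,d=ray(f,p,T);q=c+d*((top-n*(.049-h)-c)@n)/(d@n)-top;return np.array([q@xt,q@ym])*1000
for lo,hi,h,nm in((300,310,.049,"ridgeL"),(324,334,.049,"ridgeR"),(282,290,.022,"cavL"),(342,352,.022,"cavR")):
    R=range(200,286,3);P=np.array([pl((lo+gx[v,lo:hi].argmax(),v),h) for v in R])
    k=np.polyfit(P[:,1],P[:,0],1);res=P[:,0]-np.polyval(k,P[:,1]);ok=abs(res)<1.5;k=np.polyfit(P[ok,1],P[ok,0],1)
    print(nm,"x at y0 %.2f slope deg %.2f"%(k[1],np.degrees(np.arctan(k[0]))),ok.mean())
pr=gy[:,310:324].mean(1)
for v in range(130,345):
    if abs(pr[v])>3: print(v,round(pr[v],1),[np.round(pl((317,v),h),1)[1] for h in(.049,.024,.0)])
print("ridge len mid",pl((317,188),.049),pl((317,291),.049))
E
```

```text
ridgeL x at y0 8.99 slope deg 0.79 0.9310344827586207
ridgeR x at y0 -9.32 slope deg -1.18 1.0
cavL x at y0 23.70 slope deg -1.46 0.9310344827586207
cavR x at y0 -23.63 slope deg 1.82 0.7931034482758621
133 -7.7 [np.float64(-76.6), np.float64(-76.3), np.float64(-76.1)]
134 -23.0 [np.float64(-75.9), np.float64(-75.6), np.float64(-75.2)]
135 -24.6 [np.float64(-75.2), np.float64(-74.8), np.float64(-74.4)]
136 -4.3 [np.float64(-74.5), np.float64(-74.0), np.float64(-73.6)]
137 9.2 [np.float64(-73.8), np.float64(-73.3), np.float64(-72.8)]
138 5.4 [np.float64(-73.1), np.float64(-72.5), np.float64(-71.9)]
142 3.4 [np.float64(-70.4), np.float64(-69.5), np.float64(-68.6)]
143 19.5 [np.float64(-69.7), np.float64(-68.7), np.float64(-67.8)]
144 21.2 [np.float64(-69.0), np.float64(-68.0), np.float64(-67.0)]
145 5.9 [np.float64(-68.3), np.float64(-67.2), np.float64(-66.2)]
181 -7.6 [np.float64(-43.1), np.float64(-39.6), np.float64(-36.2)]
182 -24.2 [np.float64(-42.4), np.float64(-38.8), np.float64(-35.4)]
183 -34.9 [np.float64(-41.7), np.float64(-38.0), np.float64(-34.5)]
184 -21.6 [np.float64(-41.
[... 858 characters left out ...]
), np.float64(69.2), np.float64(81.9)]
310 -5.9 [np.float64(56.9), np.float64(70.2), np.float64(82.9)]
327 -9.1 [np.float64(72.4), np.float64(87.1), np.float64(101.3)]
328 -21.9 [np.float64(73.3), np.float64(88.2), np.float64(102.4)]
329 -21.6 [np.float64(74.3), np.float64(89.2), np.float64(103.5)]
330 -8.5 [np.float64(75.2), np.float64(90.2), np.float64(104.7)]
338 5.7 [np.float64(82.8), np.float64(98.6), np.float64(113.8)]
339 12.2 [np.float64(83.8), np.float64(99.7), np.float64(114.9)]
340 11.9 [np.float64(84.8), np.float64(100.8), np.float64(116.1)]
341 5.0 [np.float64(85.8), np.float64(101.8), np.float64(117.2)]
ridge len mid [ -0.12699181 -38.1749348 ] [-1.61827082e-02  4.05040357e+01]
```

The ridge centre agrees with the estimate to within 1 mm, and yaw is within 0.3°. The stop face is about 32 mm from the slab end, because both edges of its face give y = 102.5. Next I descend.

```bash
cat > go.py <<'E'
import sys
from h import *
from workcell import r
xm,ym,n,xt=mframe(77.8);top=np.array([.5228,-.338,.1066])+.001*ym
def B(y,h,x=0): return tool(top+ym*y+n*(h-.049)+xt*x,-ym,-n)
o=r.get_obs();T=pose(o)
q=T[:3,3]-(top-n*.049)
print("t",o["t"],"brush xyz mm",np.round([q@xt*1000,q@ym*1000,q@n*1000],2),"F(x,y,n)",np.round([o["ft_force"]@xt,o["ft_force"]@ym,o["ft_force"]@n],1),"open",round(o["opening"],3),o["finger_force"])
a=[float(v) for v in sys.argv[1:]]
if a: print(move(T,B(a[0]/1000,a[1]/1000)))
E
python3 go.py 0 27.5
```

```text
t 2.45 brush xyz mm [  0.77  -5.65 128.47] F(x,y,n) [ 0.6  0.1 -0.1] open 1.0 0.0
[-0.135  0.008  2.525  0.042  0.022 -0.015]
```

>>> {"api": "step_arm", "payload": {
  "rows": [
    [1,-0.14,0.01,0.8,0.04,0.02,0],
    [1,-0.14,0.01,1.4,0.04,0.02,0],
    [1,-0.14,0.01,1.9,0.04,0.02,0],
    [1,-0.14,0.01,2.2,0.04,0.02,0],
    [1,-0.14,0.01,2.35,0.04,0.02,0],
    [1,-0.14,0.01,2.4,0.04,0.02,0],
    [1,-0.14,0.01,2.4,0.04,0.02,0]
  ]
}}

```text
t: 3.03
tool_pos: [0.5292, -0.3371, 0.0926]
ee_rot: [-0.621, 0.768, -0.123, 0.099]
ft_force: [-1.1, -0.4, -0.4]
opening: 0.998
finger_force: 0.0
```

```bash
python3 go.py 0 27.5
```

```text
t 3.0333 brush xyz mm [ 1.47  1.24 33.82] F(x,y,n) [-1.  -0.7 -0. ] open 0.998 0.0
[ 0.031  0.037  0.158 -0.024  0.002  0.013]
```

>>> {"api": "step_arm", "payload": {
  "rows": [
    [1,0.03,0.04,0.1,-0.02,0,0],
    [1,0.03,0.04,0.14,-0.02,0,0],
    [1,0.03,0.04,0.14,-0.02,0,0],
    [0.35,0.03,0.04,0.14,-0.02,0,0],
    [0.35,0.03,0.04,0.14,-0.02,0,0],
    [0.35,0.03,0.04,0.14,-0.02,0,0],
    [0.35,0.03,0.04,0.14,-0.02,0,0],
    [0.35,0.03,0.04,0.14,-0.02,0,0]
  ],
  "squeeze": 30
}}

```text
t: 3.7
tool_pos: [0.5288, -0.3388, 0.0863]
ee_rot: [-0.62, 0.769, -0.122, 0.098]
ft_force: [0.6, -0.3, -0.1]
opening: 0.351
finger_force: 0.0
```

```bash
python3 go.py 0 27.5; python3 wr.py w2
```

```text
t 3.7 brush xyz mm [-0.5  -0.46 27.81] F(x,y,n) [ 0.6 -0.2 -0.3] open 0.351 0.0
[-0.011 -0.013  0.008  0.001  0.001  0.003]
[ 0.002  0.001 -0.     0.001 -0.002  0.   ]
```

View pics/w2.png

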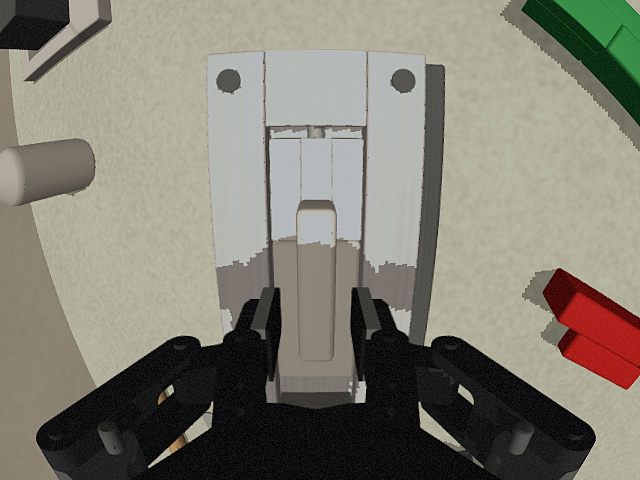

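The ridge (columns 298–336) is centred between the pads (columns 279 and 353), the pin is visible at (316,130), and nothing is touching. Closing now.

>>> {"api": "step_arm", "payload": {
  "rows": [
    [0.12,0,0,0,0,0,0],
    [0.12,0,0,0,0,0,0],
    [0.12,0,0,0,0,0,0],
    [0.12,0,0,0,0,0,0],
    [0.12,0,0,0,0,0,0],
    [0.12,0,0,0,0,0,0]
  ],
  "squeeze": 40
}}

```text
t: 4.25
tool_pos: [0.5288, -0.3387, 0.0862]
ee_rot: [-0.62, 0.769, -0.122, 0.098]
ft_force: [0.3, 0.1, -0.3]
opening: 0.122
finger_force: 0.0
```

```bash
python3 go.py 0 27.5
```

```text
t 4.25 brush xyz mm [-0.56 -0.43 27.71] F(x,y,n) [ 0.2  0.2 -0.3] open 0.122 0.0
[-0.011 -0.014  0.005  0.003  0.002  0.004]
```

>>> {"api": "step_arm", "payload": {
  "rows": [
    [0,0,0,0,0,0,0],
    [0,0,0,0,0,0,0],
    [0,0,0,0,0,0,0],
    [0,0,0,0,0,0,0]
  ],
  "squeeze": 40
}}

```text
t: 4.58
tool_pos: [0.5289, -0.3387, 0.0862]
ee_rot: [-0.62, 0.769, -0.122, 0.098]
ft_force: [0.7, -0.8, 0.6]
opening: -0.003
finger_force: 0.0
```

```bash
python3 go.py 0 27.5; python3 wr.py w3
```

```text
t 4.5833 brush xyz mm [-0.54 -0.4  27.72] F(x,y,n) [ 1.  -0.7  0.3] open -0.003 0.0
[-0.01  -0.013  0.006  0.002  0.002  0.003]
[-0.    -0.     0.    -0.    -0.001 -0.001]
```

View pics/w3.png

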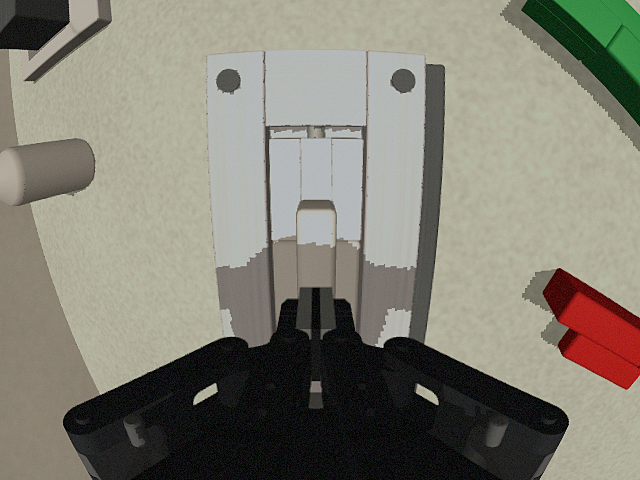

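The gripper shut completely (opening 0, force 0), yet the image still shows the ridge beyond the fingertips. The closed tips are at (316,288) and appear to be above the ridge. I'll triangulate the heights of the mould and the fingertips from the two wrist views before moving.

```bash
python3 - <<'E'
from h import *
xm,ym,n,xt=mframe(77.8);cav=np.array([.5228,-.338,.1066])+.001*ym-.049*n
W=[pickle.load(open(w+".pkl","rb")) for w in("w1","w3")]
def tri(rays):
    A=np.zeros((3,3));b=np.zeros(3)
    for c,d in rays:
        d=d/np.linalg.norm(d);P=np.eye(3)-np.outer(d,d);A+=P;b+=P@c
    x=np.linalg.solve(A,b);return x,[np.linalg.norm((np.eye(3)-np.outer(d,d)/(d@d))@(x-c))*1000 for c,d in rays]
def bf(x): q=x-cav;return np.round([q@xt*1000,q@ym*1000,q@n*1000],1)
for nm,p1,p3 in(("holeL",(260,105),(229,80)),("holeR",(374,105),(403,80)),("ridge base end",(317,183),(317,201)),("slab end",(317,143.5),(317,138))):
    x,e=tri([ray(f,p,pose(o)) for (o,f),p in zip(W,(p1,p3))]);print(nm,bf(x),np.round(e,1))
F=pickle.load(open("F0.pkl","rb"))
x,e=tri([ray(F["top"],(459.4,213))]+[ray(W[0][1],(317,291),pose(W[0][0]))]);print("ridge +y end top/w1",bf(x),e)
x,e=tri([ray(F["top"],(497.5,221.5))]+[ray(W[0][1],(317,188),pose(W[0][0]))]);print("ridge -y end top/w1",bf(x),e)
f=W[1][1];c,d=ray(f,(316,288),np.eye(4))
for x in(.011,0,-.011): print("tip at tool x",x,"z",(c+d*(x-c[0])/d[0])[2])
E
```

```text
holeL [ 42.4 -99.5  23.4] [0. 0.]
holeR [-43.3 -99.6  22.6] [0.2 0.2]
ridge base end [ -0.5 -41.5  41.1] [0.3 0.3]
slab end [ -0.6 -69.5  26.3] [0.2 0.2]
ridge +y end top/w1 [ 0. 39. 50.] [np.float64(0.03616979929028269), np.float64(0.036169799290249)]
ridge -y end top/w1 [ -0.  -39.7  52.5] [np.float64(0.06630580201259906), np.float64(0.0663058020126069)]
tip at tool x 0.011 z -0.04152247038462617
tip at tool x 0 z -0.01731525698570488
tip at tool x -0.011 z 0.006891956413216438
```

```bash
python3 - <<'E'
import cv2
a=cv2.imread("pics/w2.png")[185:410,190:440];b=cv2.imread("pics/w3.png")[185:410,190:440]
c=cv2.hconcat([cv2.resize(k,(400,360),interpolation=cv2.INTER_CUBIC) for k in(a,b)])
cv2.imwrite("pics/cmp.png",cv2.convertScaleAbs(c,alpha=1.6,beta=30))
E
```

```text
(no output)
```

View pics/cmp.png

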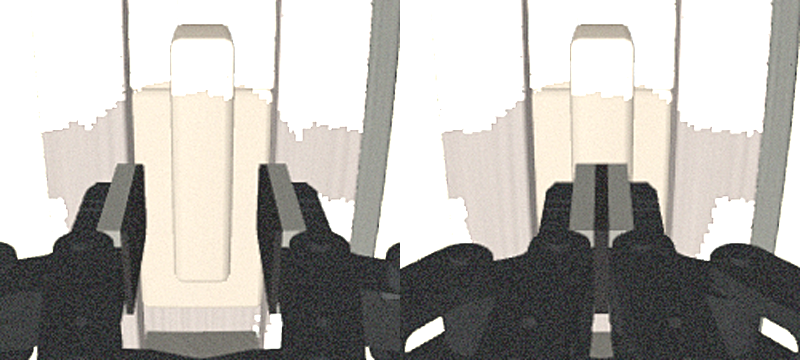

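The mould heights come out right, but the fingers really end about 40 mm short of the reported TCP (tip rays give z ≈ -41 mm). So they closed in the air above the ridge. I'll open the gripper, then lower by that difference in guarded steps.

>>> {"api": "step_arm", "payload": {
  "rows": [
    [0.45,0,0,0,0,0,0],
    [0.45,0,0,0,0,0,0],
    [0.45,0,0,0,0,0,0],
    [0.45,0,0,0,0,0,0],
    [0.45,0,0,0.2,0,0,0],
    [0.45,0,0,0.4,0,0,0],
    [0.45,0,0,0.5,0,0,0],
    [0.45,0,0,0.5,0,0,0]
  ]
}}

```text
t: 5.3
tool_pos: [0.5342, -0.3396, 0.0651]
ee_rot: [-0.62, 0.769, -0.12, 0.097]
ft_force: [-0.1, 0.3, -0.2]
opening: 0.451
finger_force: 0.0
```

>>> {"api": "step_arm", "payload": {
  "rows": [
    [0.45,0,0,0.1,0,0,0],
    [0.45,0,0,0.2,0,0,0],
    [0.45,0,0,0.3,0,0,0],
    [0.45,0,0,0.3,0,0,0]
  ]
}}

```text
t: 5.63
tool_pos: [0.5382, -0.3406, 0.0547]
ee_rot: [-0.62, 0.769, -0.121, 0.098]
ft_force: [-0.1, -0.8, -0.4]
opening: 0.45
finger_force: 0.0
```

```bash
python3 go.py 0 -10;python3 wr.py w4
```

```text
t 5.6333 brush xyz mm [-1.19 -0.3  -5.18] F(x,y,n) [-0.  -0.8 -0.4] open 0.45 0.0
[-0.007 -0.03   0.12   0.016  0.004  0.002]
[-0.    -0.012  0.003  0.003 -0.011 -0.004]
```

View pics/w4.png

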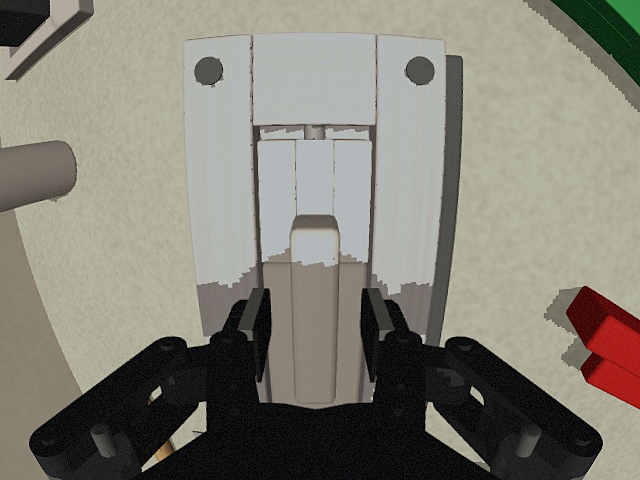

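The pads (inner faces at columns 270 and 362) straddle the ridge (columns 291–339) evenly. I'll go 5 mm lower and close.

>>> {"api": "step_arm", "payload": {
  "rows": [
    [0.45,0,-0.03,0.06,0,0,0],
    [0.45,0,-0.03,0.11,0,0,0],
    [0.45,0,-0.03,0.11,0,0,0]
  ]
}}

```text
t: 5.93
tool_pos: [0.5409, -0.3413, 0.0516]
ee_rot: [-0.62, 0.769, -0.121, 0.098]
ft_force: [0.4, 0.2, 0.1]
opening: 0.451
finger_force: 0.0
```

>>> {"api": "step_arm", "payload": {
  "rows": [
    [0.25,0,0,0,0,0,0],
    [0.25,0,0,0,0,0,0],
    [0,0,0,0,0,0,0],
    [0,0,0,0,0,0,0],
    [0,0,0,0,0,0,0],
    [0,0,0,0,0,0,0]
  ],
  "squeeze": 40
}}

```text
t: 6.43
tool_pos: [0.5405, -0.3412, 0.052]
ee_rot: [-0.62, 0.769, -0.121, 0.098]
ft_force: [-2.4, 1.4, 2.0]
opening: 0.201
finger_force: 40.1
```

```bash
python3 go.py 0 -10
```

```text
t 6.4333 brush xyz mm [ 0.23 -0.39 -8.51] F(x,y,n) [-1.9  0.9  2.7] open 0.201 40.07868826389313
[-0.01   0.006  0.037  0.009  0.003  0.002]
```

Gripped at opening 0.20, which fits the 18 mm ridge, with 40 N. I'll slide along +y (tool -x), then ease up to the stop.

>>> {"api": "step_arm", "payload": {
  "rows": [
    [0,-0.08,0,0,0,0,0],
    [0,-0.17,0,0,0,0,0],
    [0,-0.26,0,0,0,0,0],
    [0,-0.35,0,0,0,0,0],
    [0,-0.44,0,0,0,0,0],
    [0,-0.52,0,0,0,0,0],
    [0,-0.58,0,0,0,0,0],
    [0,-0.62,0,0,0,0,0]
  ]
}}

```text
t: 7.1
tool_pos: [0.5464, -0.3168, 0.0521]
ee_rot: [-0.621, 0.768, -0.122, 0.098]
ft_force: [-1.6, -3.0, 3.3]
opening: 0.201
finger_force: 40.1
```

```bash
python3 go.py 30 -8.5
```

```text
t 7.1 brush xyz mm [ 0.84 24.73 -8.53] F(x,y,n) [ 0.1 -3.3  3.5] open 0.201 40.118202567100525
[-0.132  0.021 -0.001 -0.001  0.001  0.007]
```

>>> {"api": "step_arm", "payload": {
  "rows": [
    [0,-0.03,0,0,0,0,0],
    [0,-0.06,0,0,0,0,0],
    [0,-0.09,0,0,0,0,0],
    [0,-0.12,0,0,0,0,0]
  ]
}}

```text
t: 7.43
tool_pos: [0.5473, -0.3125, 0.0521]
ee_rot: [-0.62, 0.769, -0.122, 0.098]
ft_force: [-3.5, -2.5, 4.1]
opening: 0.2
finger_force: 40.2
```

>>> {"api": "step_arm", "payload": {
  "rows": [
    [0,-0.02,0,0,0,0,0],
    [0,-0.04,0,0,0,0,0]
  ]
}}

```text
t: 7.6
tool_pos: [0.5476, -0.3114, 0.0522]
ee_rot: [-0.62, 0.768, -0.122, 0.098]
ft_force: [-3.2, -10.4, 2.0]
opening: 0.2
finger_force: 40.0
```

>>> {"api": "step_arm", "payload": {
  "rows": [
    [0,-0.02,0,0,0,0,0],
    [0,-0.02,0,0,0,0,0]
  ]
}}

```text
t: 7.77
tool_pos: [0.5476, -0.3115, 0.0522]
ee_rot: [-0.62, 0.769, -0.122, 0.098]
ft_force: [-3.2, -8.8, 2.1]
opening: 0.2
finger_force: 40.1
```

```bash
python3 go.py 33 -8.5
```

```text
t 7.7667 brush xyz mm [ 0.86 30.18 -8.52] F(x,y,n) [-0.5 -9.3  2.3] open 0.2 40.080891251564026
[-0.071  0.021 -0.001 -0.003 -0.013  0.004]
```

>>> {"api": "step_arm", "payload": {
  "rows": [
    [0,-0.03,0,0,0,0,0],
    [0,-0.03,0,0,0,0,0],
    [0,-0.03,0,0,0,0,0]
  ]
}}

```text
t: 8.02
tool_pos: [0.5475, -0.3114, 0.0523]
ee_rot: [-0.62, 0.769, -0.123, 0.097]
ft_force: [-4.5, -13.7, 2.3]
opening: 0.199
finger_force: 40.0
```

```bash
python3 go.py 33 -8.5; python3 wr.py w5
```

```text
t 8.0167 brush xyz mm [ 0.87 30.27 -8.36] F(x,y,n) [ -0.7 -14.4   2.7] open 0.199 40.03550112247467
[-0.068  0.022  0.003 -0.005 -0.022  0.002]
[-0.002 -0.001  0.001 -0.002 -0.001  0.001]
```

View pics/w5.png

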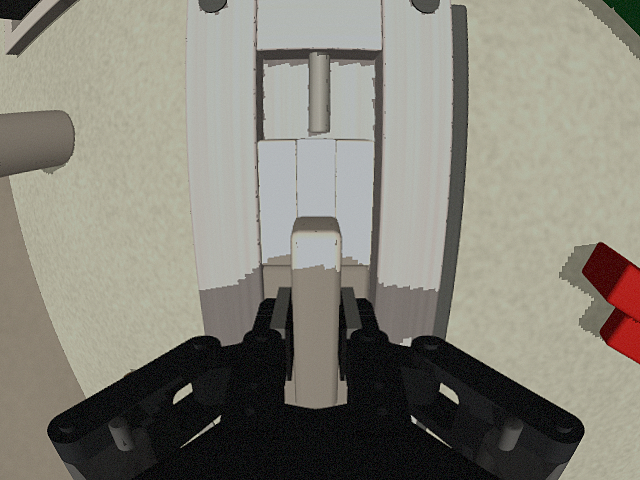

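The pin tip (319,131) is now clear of the slab end (row 139). The reaction force has risen to 14 N with no further travel, so the back is at the stop. I'll relieve the push slightly and lift square to the face.

>>> {"api": "step_arm", "payload": {
  "rows": [
    [0,0.04,0,0,0,0,0],
    [0,0.04,0,-0.1,0,0,0],
    [0,0.04,0,-0.25,0,0,0],
    [0,0.04,0,-0.4,0,0,0],
    [0,0.04,0,-0.6,0,0,0],
    [0,0.04,0,-0.8,0,0,0],
    [0,0.04,0,-1.0,0,0,0],
    [0,0.04,0,-1.1,0,0,0]
  ]
}}

```text
t: 8.73
tool_pos: [0.5342, -0.3068, 0.0943]
ee_rot: [-0.621, 0.768, -0.121, 0.098]
ft_force: [0.6, -0.4, -2.4]
opening: 0.2
finger_force: 39.5
```

```bash
python3 go.py 30 120
```

```text
t 8.7333 brush xyz mm [ 0.52 31.92 35.87] F(x,y,n) [-0.1 -0.3 -2.5] open 0.2 39.50600266456604
[ 0.046  0.014 -2.103  0.004  0.008  0.006]
```

It came out cleanly, with about 2.4 N of weight on the wrist. Next I work out the carry.

```bash
cat > pl.py <<'E'
import sys
from h import *
from workcell import r
a=np.radians(9.9-90);P=lambda z:tool([.4744,-.0155,z],[np.cos(a),np.sin(a),0],[0,0,-1])
o=r.get_obs();T=pose(o);print(o["t"],T[:3,3].round(4),"F",o["ft_force"].round(1),o["opening"],o["finger_force"],"j",o["joint_pos"].round(2),move(T,P(float(sys.argv[1]))))
E
python3 pl.py 0.12
```

```text
8.7333 [ 0.5342 -0.3068  0.0943] F [ 0.6 -0.4 -2.4] 0.20047120206915614 39.50600266456604 j [-0.27  0.33 -0.4  -0.04 -0.53  0.09] [-6.805  2.651 -1.532 -2.96  -0.571 -3.645]
```

>>> {"api": "step_arm", "payload": {
  "rows": [
    [0,0,0,-0.4,0,0,0],
    [0,0,0,-0.9,0,0,0],
    [0,0,0,-1.3,0,0,0],
    [0,0,0,-1.5,0,0,0],
    [0,0,0,-1.5,0,0,0]
  ]
}}

```text
t: 9.15
tool_pos: [0.517, -0.3035, 0.1532]
ee_rot: [-0.62, 0.768, -0.123, 0.099]
ft_force: [0.1, 0.4, -3.5]
opening: 0.205
finger_force: 39.6
```

```bash
python3 pl.py 0.12
```

```text
9.15 [ 0.517  -0.3035  0.1532] F [ 0.1  0.4 -3.5] 0.2047659700350044 39.6172571182251 j [-0.27  0.23 -0.37 -0.03 -0.66  0.08] [-6.816  2.687 -0.013 -2.998 -0.586 -3.643]
```

>>> {"api": "step_arm", "payload": {
  "rows": [
    [0,-0.2,0.1,0,-0.1,0,-0.1],
    [0,-0.6,0.24,0,-0.3,-0.05,-0.3],
    [0,-1.1,0.43,0,-0.5,-0.1,-0.6],
    [0,-1.7,0.67,0,-0.75,-0.15,-0.9],
    [0,-2.3,0.9,0,-1.0,-0.2,-1.2],
    [0,-2.9,1.14,0,-1.25,-0.25,-1.5],
    [0,-3.5,1.4,0,-1.5,-0.3,-1.8],
    [0,-4.1,1.6,0,-1.75,-0.35,-2.2]
  ]
}}

```text
t: 9.82
tool_pos: [0.4895, -0.1288, 0.1293]
ee_rot: [0.714, -0.698, 0.048, -0.039]
ft_force: [0.1, 0.5, -2.8]
opening: 0.197
finger_force: 39.5
```

```bash
python3 pl.py 0.12
```

```text
9.8167 [ 0.4895 -0.1288  0.1293] F [ 0.1  0.5 -2.8] 0.19677668611007487 39.477882385253906 j [ 0.08  0.18 -0.48  0.03 -0.78 -0.08] [-2.843  0.337  0.15  -1.163 -0.226 -1.431]
```

>>> {"api": "step_arm", "payload": {
  "rows": [
    [0,-0.5,0.06,0.03,-0.25,-0.05,-0.3],
    [0,-1.0,0.12,0.06,-0.5,-0.1,-0.6],
    [0,-1.5,0.18,0.08,-0.75,-0.15,-0.9],
    [0,-1.9,0.23,0.1,-0.95,-0.2,-1.15],
    [0,-2.2,0.27,0.12,-1.1,-0.22,-1.35],
    [0,-2.4,0.29,0.12,-1.16,-0.23,-1.43],
    [0,-2.4,0.29,0.12,-1.16,-0.23,-1.43],
    [0,-2.4,0.29,0.12,-1.16,-0.23,-1.43]
  ]
}}

```text
t: 10.48
tool_pos: [0.4782, -0.0347, 0.123]
ee_rot: [0.765, -0.644, 0.002, -0.001]
ft_force: [-0.6, -0.1, -2.4]
opening: 0.203
finger_force: 39.5
```

```bash
python3 pl.py 0.06
```

```text
10.4833 [ 0.4782 -0.0347  0.123 ] F [-0.6 -0.1 -2.4] 0.20276768666870246 39.47523593902588 j [ 0.27  0.21 -0.45  0.   -0.91 -0.1 ] [-0.491  0.02   1.574 -0.042 -0.008 -0.013]
```

>>> {"api": "step_arm", "payload": {
  "rows": [
    [0,-0.3,0.02,0,0,0,0],
    [0,-0.49,0.02,0.2,-0.04,0,0],
    [0,-0.49,0.02,0.6,-0.04,0,0],
    [0,-0.49,0.02,1.0,-0.04,0,0],
    [0,-0.49,0.02,1.3,-0.04,0,0],
    [0,-0.49,0.02,1.5,-0.04,0,0],
    [0,-0.49,0.02,1.57,-0.04,0,0],
    [0,-0.49,0.02,1.57,-0.04,0,0]
  ]
}}

```text
t: 11.15
tool_pos: [0.4743, -0.0161, 0.0599]
ee_rot: [0.765, -0.644, 0.0, 0.001]
ft_force: [-0.3, -0.2, -2.8]
opening: 0.205
finger_force: 39.4
```

```bash
python3 pl.py -0.004; python3 wr.py w6; python3 - <<'E'
import cv2,numpy as np
from workcell import eyes
f=eyes.grab_frame("top");t=f["img"][:,:,::-1];cv2.imwrite("pics/top6.png",t)
w=cv2.imread("pics/w6.png")
a=cv2.resize(t[150:285,260:380],(400,450),interpolation=cv2.INTER_CUBIC);b=cv2.resize(w,(400,300))
c=np.zeros((450,800,3),np.uint8);c[:,:400]=a;c[:300,400:]=b;cv2.imwrite("pics/pl6.png",c)
E
```

```text
11.15 [ 0.4743 -0.0161  0.0599] F [-0.3 -0.2 -2.8] 0.20528564147108766 39.41871464252472 j [ 0.31  0.29 -0.54  0.   -0.75 -0.14] [-0.015 -0.006  1.598  0.005 -0.009 -0.023]
[ 0.002 -0.023  0.024  0.005 -0.012 -0.001]
```

View pics/pl6.png

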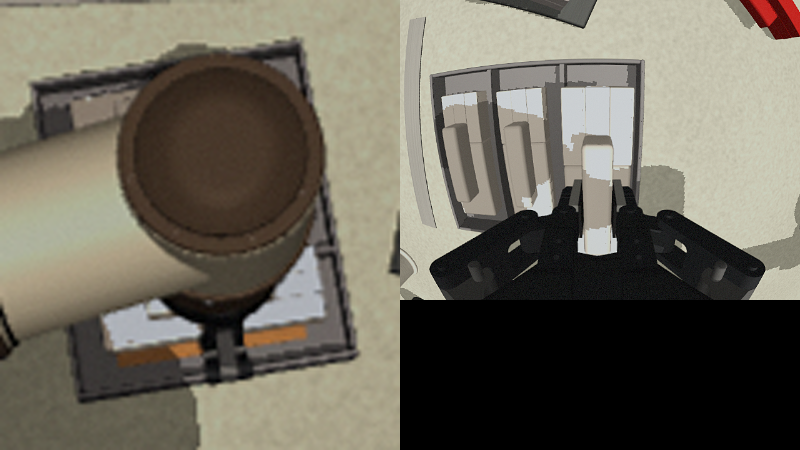

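The wrist half of the picture shows the back square above the bay at (597,120), between the walls, with both finished backs untouched. I'll lower it slowly.

>>> {"api": "step_arm", "payload": {
  "rows": [
    [0,0,0,0.25,0,0,0],
    [0,0,0,0.5,0,0,0],
    [0,0,0,0.75,0,0,0],
    [0,0,0,1.0,0,0,0],
    [0,0,0,1.2,0,0,0],
    [0,0,0,1.33,0,0,0],
    [0,0,0,1.4,0,0,0],
    [0,0,0,1.4,0,0,0]
  ]
}}

```text
t: 11.92
tool_pos: [0.4747, -0.0157, 0.0044]
ee_rot: [0.765, -0.644, 0.0, -0.0]
ft_force: [-0.5, -0.6, -2.1]
opening: 0.201
finger_force: 39.5
```

>>> {"api": "step_arm", "payload": {
  "rows": [
    [0,0,0,0.05,0,0,0],
    [0,0,0,0.1,0,0,0],
    [0,0,0,0.15,0,0,0],
    [0,0,0,0.15,0,0,0]
  ]
}}

```text
t: 12.25
tool_pos: [0.4747, -0.0157, -0.0015]
ee_rot: [0.765, -0.644, 0.001, -0.0]
ft_force: [0.5, -0.5, -3.4]
opening: 0.201
finger_force: 39.5
```

>>> {"api": "step_arm", "payload": {
  "rows": [
    [0,0,0,0.025,0,0,0],
    [0,0,0,0.05,0,0,0],
    [0,0,0,0.05,0,0,0]
  ]
}}

```text
t: 12.5
tool_pos: [0.4747, -0.0157, -0.0035]
ee_rot: [0.765, -0.644, 0.001, -0.0]
ft_force: [-0.1, -0.6, -2.5]
opening: 0.201
finger_force: 39.5
```

>>> {"api": "step_arm", "payload": {
  "rows": [
    [0,0,0,0.02,0,0,0],
    [0,0,0,0.02,0,0,0]
  ]
}}

```text
t: 12.67
tool_pos: [0.4749, -0.0157, -0.004]
ee_rot: [0.765, -0.644, 0.001, -0.0]
ft_force: [-0.7, 0.3, 0.1]
opening: 0.201
finger_force: 39.9
```

Contact is starting. A touch more to seat it, then release gently and rise.

>>> {"api": "step_arm", "payload": {
  "rows": [
    [0,0,0,0.015,0,0,0],
    [0,0,0,0.015,0,0,0]
  ]
}}

```text
t: 12.83
tool_pos: [0.475, -0.0158, -0.0043]
ee_rot: [0.765, -0.644, 0.001, -0.0]
ft_force: [-1.8, -1.9, 3.1]
opening: 0.204
finger_force: 40.4
```

>>> {"api": "step_arm", "payload": {
  "rows": [
    [0.25,0,0,0,0,0,0],
    [0.3,0,0,0,0,0,0],
    [0.4,0,0,0,0,0,0],
    [0.4,0,0,0,0,0,0],
    [0.4,0,0,0,0,0,0]
  ]
}}

```text
t: 13.25
tool_pos: [0.4749, -0.0156, -0.0048]
ee_rot: [0.765, -0.644, 0.001, -0.0]
ft_force: [-0.0, -0.1, 0.5]
opening: 0.397
finger_force: 0.0
```

>>> {"api": "step_arm", "payload": {
  "rows": [
    [0.4,0,0,-0.2,0,0,0],
    [0.4,0,0,-0.5,0,0,0],
    [0.4,0,0,-0.9,0,0,0],
    [0.4,0,0,-1.5,0,0,0],
    [0.4,0,0,-2.2,0,0,0],
    [0.4,0,0,-3.0,0,0,0],
    [0.4,0,0,-3.8,0,0,0],
    [0.4,0,0,-4.0,0,0,0]
  ]
}}

```text
t: 13.92
tool_pos: [0.4778, -0.0152, 0.1612]
ee_rot: [0.765, -0.644, 0.004, -0.004]
ft_force: [1.0, 0.4, 0.8]
opening: 0.398
finger_force: 0.0
```

>>> {"api": "step_arm", "payload": {
  "rows": [
    [0.4,4,0,-1,0,0,0],
    [0.4,4,0,-1,0,0,0],
    [0.4,4,0,-1,0,0,0],
    [0.4,4,0,-1,0,0,0],
    [0.4,4,0,-1,0,0,0],
    [0.4,4,0,-1,0,0,0]
  ]
}}

```text
t: 14.42
tool_pos: [0.5017, -0.175, 0.1956]
ee_rot: [0.764, -0.646, 0.001, -0.0]
ft_force: [-0.6, -0.9, 0.1]
opening: 0.398
finger_force: 0.0
```

```bash
python3 - <<'E'
from h import *
from workcell import r,eyes
o=r.get_obs();print(o["t"],o["tool_pos"],o["ft_force"])
for n in("top","scene"):
    f=eyes.grab_frame(n);t=f["img"][:,:,::-1];pickle.dump(f,open(n+"7.pkl","wb"))
    cv2.imwrite(f"pics/{n}7.png",t)
    if n=="top": a=cv2.resize(t[140:290,255:545],(580,300),interpolation=cv2.INTER_CUBIC)
    else: b=cv2.resize(t[225:375,100:390],(580,300),interpolation=cv2.INTER_CUBIC)
cv2.imwrite("pics/end.png",cv2.vconcat([a,b]))
E
```

```text
14.4167 [ 0.50165863 -0.17501971  0.19562943] [-0.57569799 -0.88662405  0.06092442]
```

View pics/end.png

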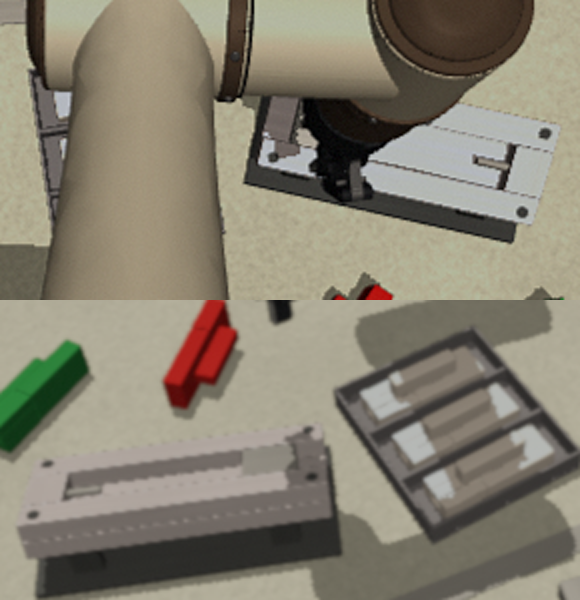

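The scene half shows all three bays filled. The brush back lies flat with its ridge up in the formerly empty bay (435,375), the mould is empty with the pin straight at (80,490), and the arm is clear.

```bash
python3 -c "
from workcell import r,order
print(abs(r.get_obs()['joint_velocities']).max(),order.close_job())"
```

```text
the job is handed in; nothing more can be done
0.025181245891865635 None
```

I slid the brush back off the core pin to the stop (about 14 N), lifted it square out of the mould and lowered it flat, ridge up, into the empty bay; I handed the job in at about 14.5 s, with no verdict returned.

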